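# Walk the card plinth round to the table rail

## Task

The heavy metal card plinth stands askew on the signing table: walk it round by pushing at its corners with the fingertips until one of its long sides faces the steel rail, then push it up so that this side lies flush along the rail, with no part of it past the rail's ends. Never lift or tip the plinth, do not drive a corner of it into the rail while it is still well askew, and leave the marker, the cap and the bottle where they stand.

Things in the scene. Friction and masses are not known exactly. Their poses are not given: they have to be found in the camera images.
- plinth: Bare cast-aluminium block, 160 mm long (its y), 90 wide (x), 45 high (z up), 0.65 to 1 kg, loose; a 5 mm card slot runs lengthwise along its top. Too wide to grip. Origin: centre of the underside. Its long sides (x = +45, -45 mm) are alike; either may go to the rail. Starts 35 to 90 degrees off parallel, turned either way, clear of the rail. Slides with friction (3 to 8 N), stays where left.
- rail: Straight steel bar fixed on the table beyond the plinth, 20 mm thick (its x), 400 long (y), 30 high. Origin: centre of its underside. Its near face, towards robot and plinth, is at its x = -10 mm; its x axis points away from the robot, square to the bar. Two flat feet lie behind it. It lies up to 12 degrees askew.
- marker: White marker pen standing upright, 24 mm across, 114 mm high, loose, to the left of the work; origin: centre of its foot. Not to be moved.
- cap: White cone-shaped pen cap standing upright, 26 mm across the foot, 35 mm high, loose, to the right of the work; origin: centre of its foot. Not to be moved.
- bottle: Small clear jar-shaped bottle with a grey cap, 62 mm across, 130 mm high, loose, to the right of the work; origin: centre of its foot. Not to be moved.
There are look-alikes about, which are no part of the job. Leave any blue or yellow look-alike of the plinth alone.

How it is judged:
At the end, for the whole second after the job is handed in: A long side of the plinth is flush with the rail's near face: parallel to it within 0.06 rad, its middle within 5 mm of the face, and its whole length within the rail's length (3 mm of slack). It stands flat on the table (tilt under 0.05 rad) and at rest (angle between the y axis of plinth and the y axis of rail, either way round below 0.06 rad and x of plinth in the frame of rail between -0.06 and -0.05 m and y of plinth in the frame of rail between -0.123 and 0.123 m and angle between plinth's own z axis and vertical below 0.05 rad and linear speed of plinth below 0.01 m/s and height (world z) of plinth below 0.005 m); the robot touches nothing.
It fails at once if the plinth is lifted more than 12 mm or tipped by more than 0.15 rad (height (world z) of plinth above 0.012 m or angle between plinth's own z axis and vertical above 0.15 rad).
It fails at once if a corner of the plinth is driven into the rail (over 1 N) while more than 0.4 rad (23 degrees) off parallel (contact force between plinth and rail above 1 N and angle between the y axis of plinth and the y axis of rail, either way round above 0.4 rad).
It fails at once if the marker, the cap or the bottle is moved by more than 20 mm or tipped (distance of any of marker, cap, bottle from where it was at the start of the episode above 0.02 m or angle between any of marker, cap, bottle's own z axis and vertical above 0.3 rad).
It also fails if it takes over 72 s, if anything falls off the work surface, if the arm or the gripper's body presses on something with over 40 N, if the wrist force passes 120 N, or if a joint passes its speed limit or range.

## Robot

A 7-joint arm with a two-finger parallel gripper is mounted at the origin on the work surface. World frame = base frame: x ahead of the robot, y to its left, z up, the work surface at z = 0. Lengths are in m, angles in rad, forces in N, time in s.
With the tool pointing down it reaches from about 0.425 to 0.925 m from the base axis. Payload 6.8 kg.
Tool frame: the origin (TCP) lies at the very end of the fingers, on their centre line; the grasp point (between the pads) lies 19 mm behind it; z points along the fingers, y is the direction in which the jaws open and shut (so a half turn about z gives the same grasp; the last joint's range is limited). The gripper opens to 85 mm and grips with 20 to 120 N. Pads are 22 mm wide; open, the fingers measure 114 mm over their backs; the gripper's body (76 mm by 85 mm) begins 54 mm behind the grasp point. The pads swing forward as they close: fully open they stand 13 mm farther back than shut.
Start: joints at [-1.224, 0.477, 0.022, 1.555, -0.011, 1.109, -0.083], TCP at [0.297, 0.606, 0.206] pointing down, gripper open.
Joint ranges: [-2.96, 2.96], [-0.34, 2.1], [-1.41, 1.46], [0.24, 2.44], [-1.37, 4.51], [0.17, 1.92], [-2.96, 2.96]. Speed limits (rad/s): [2.39, 2.39, 3.14, 3.14, 3.14, 3.14, 3.14].

## Interface

Orientations are given as a rotation vector (axis times angle).
In Python, from bench import monitor, viewer, job gives the robot as it stands. The module is installed in compiled form; this text tells all that it offers.
- The arm moves only by the tool drive_tool, never from a script. Its argument "commands" is a list of rows, each an object with "linear": the shift along the tool's x, y, z in m, a list of three; "dr": the turn, a rotation vector about the tool's x, y, z in degrees, a list of three; "jaw": the closure, from 0 (fully open) to 1 (shut). A call has 1 to 8 rows; each row shifts and turns the pose as measured when the row begins, along the tool's axes as they then stand; what a row does not reach is not made up. A row lasts 1/8 s, in which the tool goes at most 62.5 mm and 10.7 degrees, less where a joint would pass 70% of its speed; a pose out of reach is approached as far as the arm can. A call is refused whole if a number of a shift passes 0.0625 or a number of a turn 10.7, either way. A call with a gripper value outside its range is refused whole. The fingers move at their own pace and stop on an object; "force" is the grip in N (left out, the last holds). Time passes only in rows, so rows that do not move let the fingers close. It gives the time, the measured TCP pose, the force and the opening at its end, in the units of the state.
- monitor.get_obs(): the state, without advancing time (a new reading comes with each control period).
- viewer.grab_frame(name): name is "scene" or "top" or "wrist"; returns the picture (480x640x3 uint8, red, green, blue); there is no depth.
- viewer.calibration(name): a dict with "K" (3x3 intrinsics, pixels), "R" (3x3) and "t" (3): a world point X has camera coordinates R X + t. Camera axes: x right, y down, z forward; pixel columns grow to the right and rows downward; lengths in m; the calibration is good to about 2 mm. A picture is of the moment at which its call begins: read the wrist's pose just before it. calibration takes no time and is no camera call; for the wrist camera it gives the pose at the moment of the call.
- job.hand_in(): hands the job in, once; it reports no verdict.
The state is a dict: "clock": time; "joints": joint angles; "qvel": joint speeds; "tau": joint torques, N m; "tcp_pos": TCP position; "orientation": TCP orientation; "contact_force": force on the tool from outside, world axes, zero at the start; "moment": the same for the moment, N m; "grip_width": finger opening in m.
Only numpy, scipy, OpenCV 4.12 (cv2) and the standard library are available. Lean on these libraries where they do the work, as an engineer would, in place of code of your own. Each camera call takes 0.05 s, during which the arm holds its last target.

## Working session

There is one attempt and no reset: what is moved stays moved. The work goes in short steps, Python scripts to look and compute and a tool call to move; the robot and the scene stay as the last step left them, time stands still between calls to the robot, and variables do not carry over. Pictures are saved under pics/ and viewed, and the job is handed in when it is done.

Besides the shell and the picture viewer there is one more tool, called after "Request:" as a command line: name --argument value ..., lists and objects as JSON in quotes. drive_tool: Moves the arm, as the interface text tells. Its arguments: {"type":"object","properties":{"commands":{"type":"array"},"force":{"type":"number"}},"required":["commands"]}

```bash
mkdir -p pics; ls; python3 - <<'E'
from bench import monitor, viewer, job
import cv2
print(monitor.get_obs())
for n in ("scene","top"):
    im=viewer.grab_frame(n); cv2.imwrite(f"pics/{n}0.png",im[:,:,::-1])
    c=viewer.calibration(n); print(n,c)
E
```

```text
pics
{'clock': 0.0, 'joints': array([-1.2241213 ,  0.47781342,  0.02231063,  1.55644746, -0.01152561,
        1.10928202, -0.08308079]), 'qvel': array([-1.17695347e-03, -4.77678799e-05, -1.75165077e-03,  2.58102427e-04,
       -2.38784432e-04,  3.29866228e-04, -3.70269236e-05]), 'tau': array([-7.27586357e-04, -5.96447110e+01,  1.60752274e+00, -2.81181407e+01,
        1.24640384e-02,  9.55233991e-03, -3.04196715e-05]), 'tcp_pos': array([0.29621451, 0.60582732, 0.20471793]), 'orientation': array([-7.08063354e-01, -3.06043702e+00,  2.82080662e-03]), 'contact_force': array([ 0.2852713 ,  0.25251516, -0.91085566]), 'moment': array([0.00264114, 0.05192543, 0.00057954]), 'grip_width': 0.08556135467145004}
scene {'K': array([[591.33454414,   0.        , 312.56295926],
       [  0.        , 591.33454414, 237.31449864],
       [  0.        ,   0.        ,   1.        ]]), 'R': array([[ 0.87806174,  0.47832926, -0.01444611],
       [ 0.37402442, -0.70479622, -0.60280015],
       [-0.29851852,  0.52389255, -0.79776142]]), 't': array([-0.45429621, -0.18736755,  1.40849077])}
top {'K': array([[524.45213369,   0.        , 317.56424017],
       [  0.        , 524.45213369, 243.33091693],
       [  0.        ,   0.        ,   1.        ]]), 'R': array([[-0.07110343, -0.99746611, -0.00237965],
       [-0.97282365,  0.06987346, -0.22075288],
       [ 0.22035979, -0.01338131, -0.97532687]]), 't': array([0.00552742, 0.52314428, 1.25969253])}
```

View pics/scene0.png

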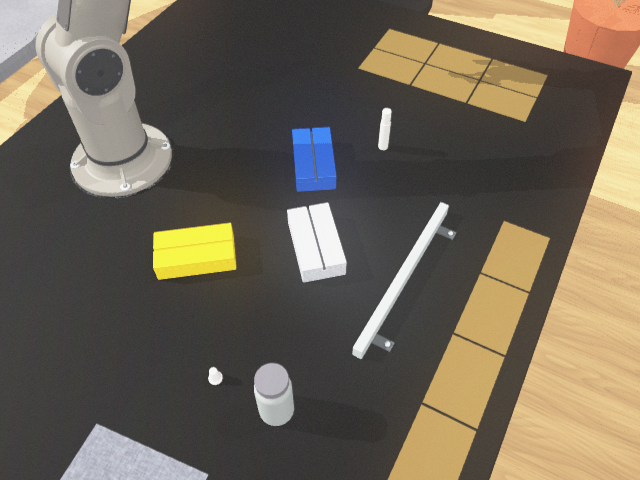

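View pics/top0.png

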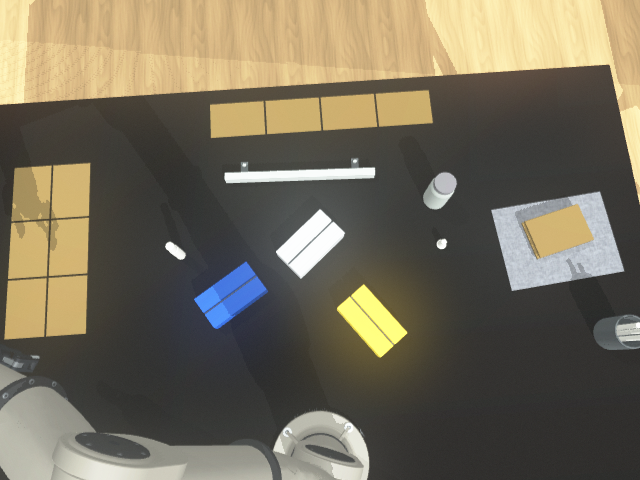

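The white block at top (310,243) is the bare plinth. The blue block at (231,295) and the yellow one at (372,321) are look-alikes. The rail is at (300,175), the marker at (175,250), the cap at (441,244) and the bottle at (440,190). I'll check the choice in a close crop and measure.

```bash
cat > h.py <<'E'
from bench import monitor, viewer, job
import cv2, numpy as np
def ray(c,px,z):
    K,R,t=map(np.array,(c["K"],c["R"],c["t"])); C=-R.T@t
    d=R.T@np.linalg.inv(K)@np.array([px[0],px[1],1.]); return (C+d*(z-C[2])/d[2])[:2]
def proj(c,X):
    p=c["K"]@(c["R"]@np.array(X)+c["t"]); return p[:2]/p[2]
E
python3 - <<'E'
from h import *
im=cv2.imread("pics/top0.png"); c=viewer.calibration("top")
cv2.imwrite("pics/crop0.png",cv2.resize(im[150:290,210:390],None,fx=4,fy=4,interpolation=cv2.INTER_CUBIC))
hsv=cv2.cvtColor(im,cv2.COLOR_BGR2HSV)
for name,th in (("hi",215),("lo",120)):
    m=((hsv[...,2]>th)&(hsv[...,1]<50)).astype(np.uint8)*255
    cs,_=cv2.findContours(m,cv2.RETR_EXTERNAL,cv2.CHAIN_APPROX_NONE)
    for k in cs:
        x,y,w,h=cv2.boundingRect(k)
        if cv2.contourArea(k)>40 and 130<y<300 and 150<x<470:
            print(name,(x,y,w,h),cv2.contourArea(k),np.round(cv2.boxPoints(cv2.minAreaRect(k)),1).tolist())
E
```

```text
hi (165, 242, 20, 17) 156.0 [[163.60000610351562, 247.0], [169.0, 240.1999969482422], [186.3000030517578, 254.10000610351562], [180.89999389648438, 260.8999938964844]]
hi (437, 239, 10, 10) 61.0 [[437.0, 239.0], [446.0, 239.0], [446.0, 248.0], [437.0, 248.0]]
hi (289, 222, 56, 56) 1072.0 [[288.1000061035156, 264.70001220703125], [332.70001220703125, 221.39999389648438], [345.29998779296875, 234.39999389648438], [300.70001220703125, 277.79998779296875]]
hi (276, 210, 55, 54) 960.5 [[275.3999938964844, 251.39999389648438], [319.8999938964844, 208.5], [331.29998779296875, 220.3000030517578], [286.79998779296875, 263.20001220703125]]
hi (435, 191, 19, 17) 91.0 [[434.20001220703125, 192.0], [453.0, 191.0], [453.79998779296875, 206.1999969482422], [435.0, 207.3000030517578]]
hi (225, 168, 150, 15) 1330.0 [[224.6999969482422, 172.60000610351562], [374.0, 167.39999389648438], [374.29998779296875, 177.3000030517578], [225.10000610351562, 182.5]]
lo (165, 241, 21, 19) 186.0 [[162.8000030517578, 247.3000030517578], [168.60000610351562, 239.5], [187.39999389648438, 253.5], [181.5, 261.3999938964844]]
lo (436, 239, 11, 10) 75.5 [[436.0, 239.0], [446.0, 239.0], [446.0, 248.0], [436.0, 248.0]]
lo (276, 209, 69, 70) 2335.0 [[274.0, 251.89999389648438], [320.20001220703125, 207.3000030517578], [346.3999938964844, 234.5], [300.20001220703125, 279.1000061035156]]
lo (423, 172, 34, 38) 798.0 [[418.5, 200.3000030517578], [440.6000061035156, 167.10000610351562], [460.8999938964844, 180.60000610351562], [438.79998779296875, 213.8000030517578]]
lo (224, 158, 151, 25) 1616.0 [[223.39999389648438, 162.60000610351562], [373.70001220703125, 157.39999389648438], [374.3999938964844, 177.8000030517578], [224.10000610351562, 183.0]]
```

View pics/crop0.png

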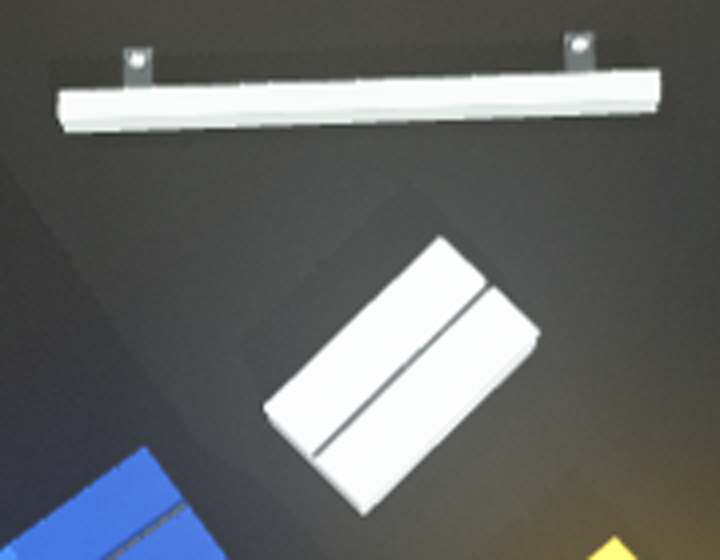

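The crop confirms the choice: a bare white-metal block with a slot, its far corner at top (320,209), right (345,233), left (276,252) and near (301,278). The rail's near edge at the foot runs from (226,183) to (374,178).

```bash
python3 - <<'E'
from h import *
c=viewer.calibration("top"); s=viewer.calibration("scene")
r=lambda p,z:np.round(ray(c,p,z),4)
P=np.array([r(p,.045) for p in [(320,209.3),(345,233.3),(300.7,278),(276.3,252)]]);print("plinth corners",P.tolist())
print("edges",[round(float(np.linalg.norm(P[i]-P[(i+1)%4])),4) for i in range(4)],"ctr",P.mean(0))
a,b=r((332,221.5),.045),r((288.75,264.25),.045);print("slot",a,b,(a+b)/2,np.degrees(np.arctan2(*(a-b)[::-1])))
a,b=r((226.3,183),0.0),r((374.5,178),0.0);d=a-b;print("rail near foot",a,b,np.linalg.norm(d),"yaxis ang",np.degrees(np.arctan2(d[1],d[0])))
a,b=r((224.5,172.5),0.03),r((374.5,167.5),0.03);print("rail far top",a,b,np.degrees(np.arctan2(*(a-b)[::-1])))
for n,p in dict(marker=(182,257),cap=(441,247),bottle=(432,206)).items(): print(n,r(p,0))
for n,p in dict(y1=(365,285),y2=(407,332),b1=(248,263),b2=(267,291)).items(): print(n,r(p,.045))
im=cv2.imread("pics/scene0.png")
for n,p in {"railA near top":(441,206),"railB":(354,352)}.items(): print(n,np.round(ray(s,p,.03),4))
cv2.imwrite("pics/crop1.png",cv2.resize(im[190:370,270:470],None,fx=4,fy=4)[:600,:800])
E
```

```text
plinth corners [[0.6145, -0.0447], [0.5464, -0.1037], [0.4395, 0.0164], [0.5103, 0.0738]]
edges [0.0901, 0.1608, 0.0911, 0.1578] ctr [ 0.527675 -0.01455 ]
slot [ 0.5798 -0.073 ] [0.4766 0.0442] [ 0.5282 -0.0144] -48.63459466625198
rail near foot [0.7196 0.2012] [ 0.705 -0.199] 0.4004662282889782 yaxis ang 87.91067575138302
rail far top [0.7384 0.2002] [ 0.7237 -0.1977] 87.88422947983494
marker [0.5243 0.3234]
cap [ 0.5024 -0.3547]
bottle [ 0.6154 -0.3446]
y1 [ 0.4105 -0.1424]
y2 [ 0.2878 -0.2343]
b1 [0.4871 0.1464]
b2 [0.4129 0.1022]
railA near top [0.7278 0.1899]
railB [ 0.7145 -0.2051]
```

View pics/crop1.png

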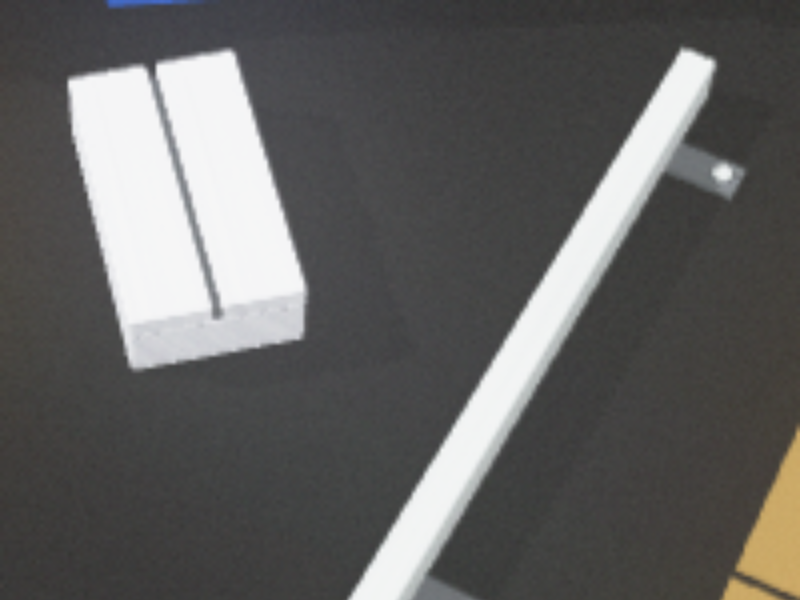

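```bash
cat > plan.py <<'E'
from h import *
from scipy.spatial.transform import Rotation as R
import sys
def target(x,y,z,yaw):  # yaw: heading of tool y, deg; tool z down
    a=np.radians(yaw); ty=np.array([np.cos(a),np.sin(a),0]); tz=np.array([0,0,-1.]); tx=np.cross(ty,tz)
    return np.array([x,y,z]),R.from_matrix(np.c_[tx,ty,tz])
def plan(wps,step=.055,ang=9):
    o=monitor.get_obs(); p=np.array(o["tcp_pos"]); q=R.from_rotvec(o["orientation"])
    m=q.as_matrix(); print("now",o["clock"],np.round(p,4),"yaw_y",round(float(np.degrees(np.arctan2(m[1,1],m[0,1]))),1),"tz",np.round(m[:,2],3),"F",np.round(o["contact_force"],1),"w",round(float(o["grip_width"]),4))
    for w in wps:
        P,Q=target(*w); tot=(q.inv()*Q).as_rotvec(degrees=True); n=int(max(1,np.ceil(np.linalg.norm(P-p)/step-1e-6),np.ceil(np.linalg.norm(tot)/ang-1e-6)))
        dp=(P-p)/n; dq=R.from_rotvec(tot/n,degrees=True)
        for i in range(n):
            l=q.inv().apply(dp); print(" lin",np.round(l,4).tolist(),"dr",np.round(tot/n,1).tolist()); q=q*dq; p=p+dp
        print(" -- at",w)
E
python3 -c "
from plan import *
plan([(0.5,0.12,0.2,95),(0.429,-0.018,0.13,105),(0.429,-0.018,0.014,105)])"
```

```text
now 0.1 [0.2963 0.6059 0.2048] yaw_y 63.9 tz [-0.001 -0.001 -1.   ] F [ 0.4 -0.6  0.7] w 0.0854
 lin [-0.0396, -0.0347, 0.0005] dr [-0.0, -0.0, -3.1]
 lin [-0.0377, -0.0368, 0.0005] dr [-0.0, -0.0, -3.1]
 lin [-0.0357, -0.0388, 0.0005] dr [-0.0, -0.0, -3.1]
 lin [-0.0335, -0.0407, 0.0005] dr [-0.0, -0.0, -3.1]
 lin [-0.0313, -0.0424, 0.0005] dr [-0.0, -0.0, -3.1]
 lin [-0.0289, -0.044, 0.0005] dr [-0.0, -0.0, -3.1]
 lin [-0.0265, -0.0456, 0.0005] dr [-0.0, -0.0, -3.1]
 lin [-0.024, -0.0469, 0.0005] dr [-0.0, -0.0, -3.1]
 lin [-0.0214, -0.0481, 0.0005] dr [-0.0, -0.0, -3.1]
 lin [-0.0188, -0.0492, 0.0005] dr [-0.0, -0.0, -3.1]
 -- at (0.5, 0.12, 0.2, 95)
 lin [0.0207, -0.0328, 0.0175] dr [-0.0, -0.0, -2.5]
 lin [0.0221, -0.0319, 0.0175] dr [-0.0, -0.0, -2.5]
 lin [0.0235, -0.0309, 0.0175] dr [-0.0, -0.0, -2.5]
 lin [0.0248, -0.0298, 0.0175] dr [-0.0, -0.0, -2.5]
 -- at (0.429, -0.018, 0.13, 105)
 lin [0.0, 0.0, 0.0387] dr [0.0, -0.0, -0.0]
 lin [0.0, 0.0, 0.0387] dr [0.0, -0.0, -0.0]
 lin [0.0, 0.0, 0.0387] dr [0.0, -0.0, -0.0]
 -- at (0.429, -0.018, 0.014, 105)
```

Request:
drive_tool --commands '[{"linear": [-0.04, -0.035, 0], "dr": [0, 0, -3], "jaw": 1}, {"linear": [-0.038, -0.037, 0], "dr": [0, 0, -3], "jaw": 1}, {"linear": [-0.036, -0.039, 0], "dr": [0, 0, -3], "jaw": 1}, {"linear": [-0.034, -0.041, 0], "dr": [0, 0, -3], "jaw": 1}, {"linear": [-0.031, -0.042, 0], "dr": [0, 0, -3], "jaw": 1}, {"linear": [-0.029, -0.044, 0], "dr": [0, 0, -3], "jaw": 1}, {"linear": [-0.026, -0.046, 0], "dr": [0, 0, -3], "jaw": 1}, {"linear": [-0.024, -0.047, 0], "dr": [0, 0, -3], "jaw": 1}]' --force 60

```text
clock: 1.1
tcp_pos: [0.4608, 0.207, 0.2018]
orientation: [-0.021, -3.137, 0.006]
contact_force: [0.7, 0.0, 0.2]
grip_width: -0.0002
```

```bash
python3 -c "
from plan import *
plan([(0.48,0.06,0.16,98),(0.429,-0.018,0.11,105),(0.429,-0.018,0.014,105)])"
```

```text
now 1.1 [0.4608 0.207  0.2018] yaw_y 89.2 tz [-0.004 -0.004 -1.   ] F [0.7 0.  0.2] w -0.0002
 lin [-0.0071, -0.0488, 0.0141] dr [-0.1, -0.1, -2.9]
 lin [-0.0046, -0.0492, 0.014] dr [-0.1, -0.1, -2.9]
 lin [-0.0021, -0.0493, 0.014] dr [-0.1, -0.1, -2.9]
 -- at (0.48, 0.06, 0.16, 98)
 lin [0.0307, -0.0351, 0.025] dr [0.0, 0.0, -3.5]
 lin [0.0328, -0.0331, 0.025] dr [0.0, 0.0, -3.5]
 -- at (0.429, -0.018, 0.11, 105)
 lin [-0.0, 0.0, 0.048] dr [-0.0, -0.0, 0.0]
 lin [-0.0, 0.0, 0.048] dr [-0.0, -0.0, 0.0]
 -- at (0.429, -0.018, 0.014, 105)
```

Request:
drive_tool --commands '[{"linear": [-0.007, -0.049, 0.014], "dr": [0, 0, -3], "jaw": 1}, {"linear": [-0.005, -0.049, 0.014], "dr": [0, 0, -3], "jaw": 1}, {"linear": [-0.002, -0.049, 0.014], "dr": [0, 0, -3], "jaw": 1}, {"linear": [0.031, -0.035, 0.025], "dr": [0, 0, -3.5], "jaw": 1}, {"linear": [0.033, -0.033, 0.025], "dr": [0, 0, -3.5], "jaw": 1}, {"linear": [0, 0, 0], "dr": [0, 0, 0], "jaw": 1}]'

```text
clock: 1.85
tcp_pos: [0.4282, -0.0301, 0.1077]
orientation: [0.417, -3.109, 0.006]
contact_force: [0.7, 0.7, -0.1]
grip_width: 0.0001
```

```bash
python3 -c "
from plan import *
plan([(0.429,-0.018,0.08,105),(0.429,-0.018,0.014,105)])
cv2.imwrite('pics/t1.png',viewer.grab_frame('top')[100:400,150:470,::-1].repeat(2,0).repeat(2,1))"
```

```text
now 1.85 [ 0.4282 -0.0301  0.1077] yaw_y 105.3 tz [-0.004 -0.005 -1.   ] F [ 0.7  0.7 -0.1] w 0.0001
 lin [-0.0042, 0.0116, 0.0276] dr [-0.2, -0.3, 0.3]
 -- at (0.429, -0.018, 0.08, 105)
 lin [0.0, 0.0, 0.033] dr [-0.0, 0.0, 0.0]
 lin [0.0, 0.0, 0.033] dr [-0.0, 0.0, 0.0]
 -- at (0.429, -0.018, 0.014, 105)
```

View pics/t1.png

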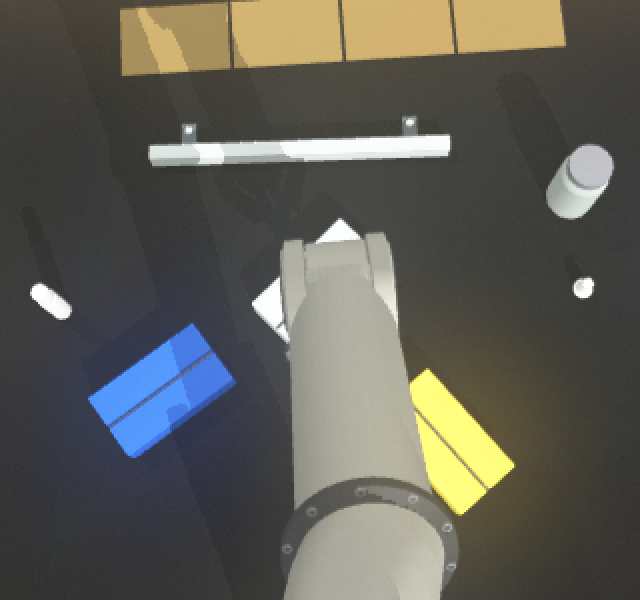

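The arm hides the near part of the plinth in the top view; its far corner shows at crop (340,222). Nothing has moved. I'll descend.

Request:
drive_tool --commands '[{"linear": [-0.003, 0.008, 0.028], "dr": [0, 0, 0], "jaw": 1}, {"linear": [0, 0, 0.033], "dr": [0, 0, 0], "jaw": 1}, {"linear": [0, 0, 0.03], "dr": [0, 0, 0], "jaw": 1}, {"linear": [0, 0, 0], "dr": [0, 0, 0], "jaw": 1}]'

```text
clock: 2.4
tcp_pos: [0.438, -0.015, 0.0179]
orientation: [-0.425, 3.105, -0.003]
contact_force: [-0.0, 0.1, 0.9]
grip_width: -0.0002
```

```bash
python3 -c "
from plan import *
plan([(0.445,-0.002,0.016,105),(0.505,0.053,0.016,105)],step=.012)
cv2.imwrite('pics/s1.png',cv2.resize(viewer.grab_frame('scene')[100:400,130:530,::-1],None,fx=2,fy=2))"
```

```text
now 2.4 [ 0.438  -0.015   0.0179] yaw_y 105.6 tz [ 0.008 -0.001 -1.   ] F [-0.   0.1  0.9] w -0.0002
 lin [-0.0051, 0.0053, 0.001] dr [-0.1, 0.2, 0.3]
 lin [-0.0051, 0.0053, 0.001] dr [-0.1, 0.2, 0.3]
 -- at (0.445, -0.002, 0.016, 105)
 lin [-0.0103, 0.0054, 0.0] dr [0.0, 0.0, 0.0]
 lin [-0.0103, 0.0054, 0.0] dr [0.0, 0.0, 0.0]
 lin [-0.0103, 0.0054, 0.0] dr [0.0, 0.0, 0.0]
 lin [-0.0103, 0.0054, 0.0] dr [0.0, 0.0, 0.0]
 lin [-0.0103, 0.0054, 0.0] dr [0.0, 0.0, 0.0]
 lin [-0.0103, 0.0054, 0.0] dr [0.0, 0.0, 0.0]
 lin [-0.0103, 0.0054, 0.0] dr [0.0, 0.0, 0.0]
 -- at (0.505, 0.053, 0.016, 105)
```

View pics/s1.png

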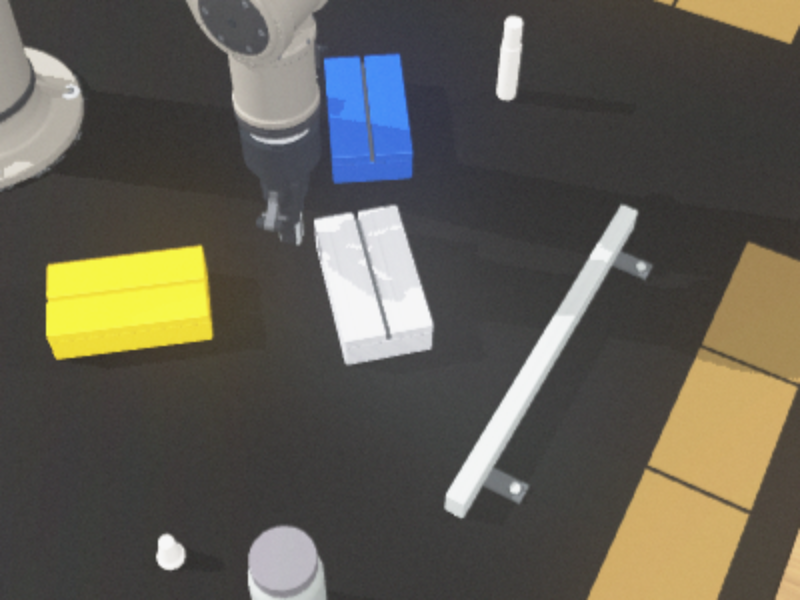

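The fingertips (crop (290,235)) stand just off the plinth's near-right face at its near-left end. I'll start the turning push.

Request:
drive_tool --commands '[{"linear": [-0.009, 0.006, 0], "dr": [0, 0, 0], "jaw": 1}, {"linear": [-0.009, 0.006, 0], "dr": [0, 0, 0], "jaw": 1}, {"linear": [-0.009, 0.005, 0], "dr": [0, 0, 0], "jaw": 1}, {"linear": [-0.009, 0.005, 0], "dr": [0, 0, 0], "jaw": 1}, {"linear": [-0.009, 0.005, 0], "dr": [0, 0, 0], "jaw": 1}]'

```text
clock: 3.08
tcp_pos: [0.4812, 0.0273, 0.0234]
orientation: [-0.425, 3.095, -0.002]
contact_force: [-0.2, -0.5, -0.6]
grip_width: 0.0001
```

```bash
python3 -c "
from plan import *
plan([])
cv2.imwrite('pics/s2.png',cv2.resize(viewer.grab_frame('scene')[100:400,130:530,::-1],None,fx=2,fy=2))"
```

```text
now 3.075 [0.4812 0.0273 0.0234] yaw_y 105.6 tz [ 0.018  0.001 -1.   ] F [-0.2 -0.5 -0.6] w 0.0001
```

View pics/s2.png

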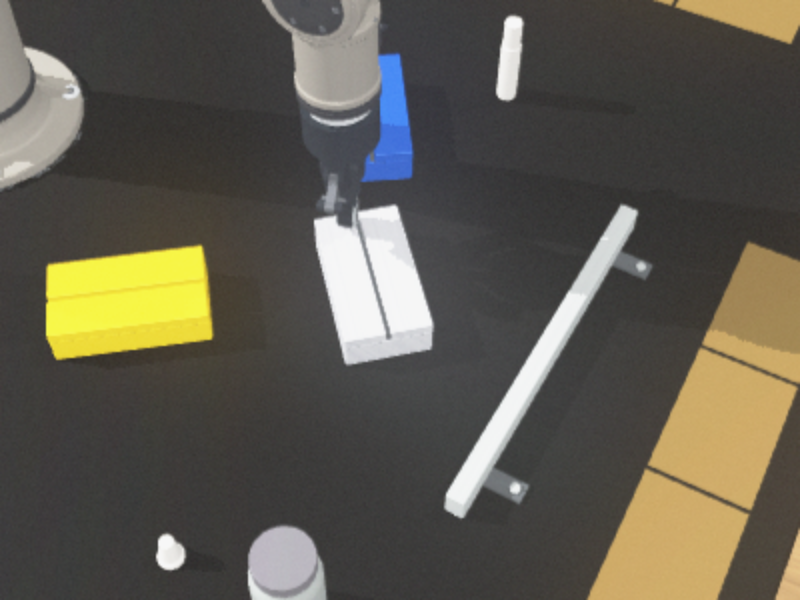

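```bash
python3 -c "
from plan import *
s=viewer.calibration('scene');c=viewer.calibration('top')
f=lambda p:np.round((proj(s,p)-[130,100])*2)
print(f([.4812,.0273,.0234]),f([.438,-.015,.0179]))
print('cam',-s['R'].T@s['t'],-c['R'].T@c['t'])
for p in [[.6145,-.0447,.045],[.5464,-.1037,.045],[.4395,.0164,.045],[.5103,.0738,.045]]: print(f(p))
cv2.imwrite('pics/w2.png',viewer.grab_frame('wrist')[:,:,::-1])
cv2.imwrite('pics/s3.png',cv2.resize(viewer.grab_frame('scene')[170:270,250:370,::-1],None,fx=6,fy=6,interpolation=cv2.INTER_CUBIC))"
```

```text
[347. 236.] [292. 252.]
cam [ 0.88944075 -0.65265059  1.0041316 ] [ 0.23173456 -0.01418416  1.34411073]
[429. 322.]
[340. 339.]
[307. 216.]
[392. 204.]
```

View pics/w2.png

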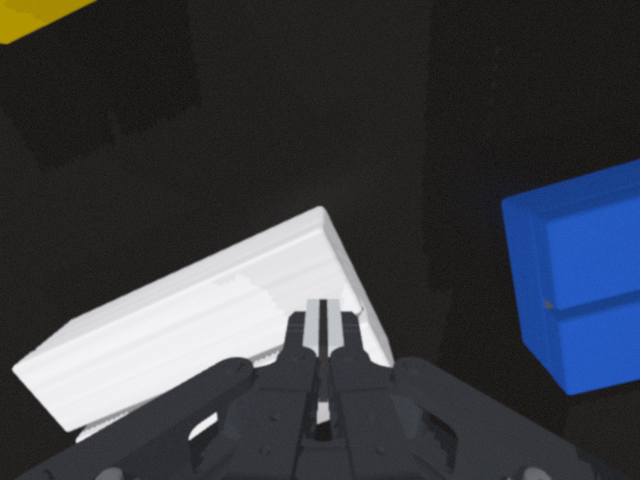

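View pics/s3.png

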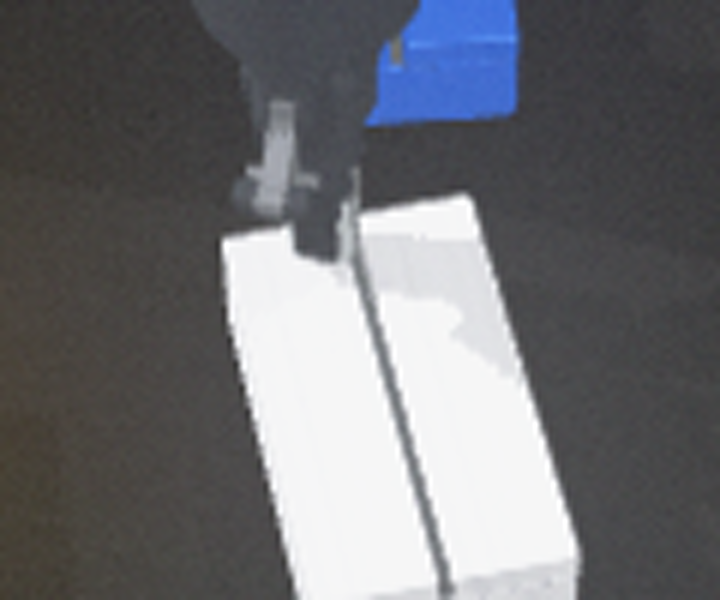

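The fingertips appear above the plinth's top although the TCP reads z = 0.023, and no force is felt. I'll triangulate the tip.

```bash
python3 -c "
from plan import *
s=viewer.calibration('scene');w=viewer.calibration('wrist')
o=monitor.get_obs();print(o['tcp_pos'],o['clock'])
print('w cam',-w['R'].T@w['t'],'axes',w['R'].round(3).tolist())
print('tcp in wrist',proj(w,o['tcp_pos']),'scene',proj(s,o['tcp_pos']))
for z in (0,.02,.03,.045,.05,.06,.08): print(z,ray(s,(305.8,213.7),z),ray(w,(323,300),z))
print('block corners seen by wrist at .045:',[ray(w,p,.045).round(4).tolist() for p in [(322,222),(15,368),(75,430)]])
print('and foot?',[ray(w,p,0).round(4).tolist() for p in [(320,207),(75,318)]])
for X in [[.4395,.0164,.045],[.5103,.0738,.045],[.5464,-.1037,.045]]: print(proj(w,X))
"
```

```text
[0.48088923 0.02716041 0.02318775] 3.225
w cam [0.40123535 0.00490369 0.18918352] axes [[-0.271, 0.963, -0.003], [0.909, 0.257, 0.327], [0.315, 0.085, -0.945]]
tcp in wrist [323.61631791 293.41181017] scene [303.46820127 218.25951078]
0 [0.46950067 0.05686305] [0.49603047 0.03104623]
0.02 [0.47786491 0.04273117] [0.48600897 0.02828251]
0.03 [0.48204704 0.03566522] [0.48099822 0.02690065]
0.045 [0.48832022 0.02506631] [0.4734821  0.02482786]
0.05 [0.49041128 0.02153334] [0.47097672 0.02413693]
0.06 [0.4945934  0.01446739] [0.46596597 0.02275506]
0.08 [5.02957646e-01 3.35508655e-04] [0.45594448 0.01999134]
block corners seen by wrist at .045: [[0.4405, 0.0151], [0.5452, -0.1011], [0.5745, -0.0724]]
and foot? [[0.4453, 0.0152], [0.5456, -0.1017]]
[325.81126925 220.57470515]
[402.5007445 393.6645121]
[  9.13013333 368.79526058]
```

Request:
drive_tool --commands '[{"linear": [0, 0, -0.04], "dr": [0, 0, 0], "jaw": 1}, {"linear": [0.02, -0.01, -0.01], "dr": [0, -1, 0], "jaw": 1}, {"linear": [0.03, -0.018, 0], "dr": [0, 0, 0], "jaw": 1}, {"linear": [0, 0, 0], "dr": [0, 0, 0], "jaw": 1}]'

```text
clock: 3.72
tcp_pos: [0.4363, -0.0159, 0.0725]
orientation: [-0.422, 3.081, 0.001]
contact_force: [-0.3, 0.9, -0.1]
grip_width: 0.0005
```

```bash
python3 -c "
from plan import *
plan([(0.432,-0.022,0.014,105)])
s=viewer.calibration('scene');w=viewer.calibration('wrist')
o=monitor.get_obs();print('tcp proj scene',proj(s,o['tcp_pos']),'wrist',proj(w,o['tcp_pos']))
cv2.imwrite('pics/w4.png',viewer.grab_frame('wrist')[:,:,::-1])
cv2.imwrite('pics/s4.png',cv2.resize(viewer.grab_frame('scene')[170:270,230:350,::-1],None,fx=6,fy=6,interpolation=cv2.INTER_CUBIC))"
```

```text
now 3.725 [ 0.4363 -0.0159  0.0725] yaw_y 105.6 tz [ 0.032  0.005 -0.999] F [-0.3  0.9 -0.1] w 0.0005
 lin [0.0038, -0.0023, 0.0291] dr [-0.1, 0.9, 0.3]
 lin [0.0033, -0.0023, 0.0292] dr [-0.1, 0.9, 0.3]
 -- at (0.432, -0.022, 0.014, 105)
tcp proj scene [273.5879294  209.65512992] wrist [323.64752822 293.29903303]
```

View pics/w4.png

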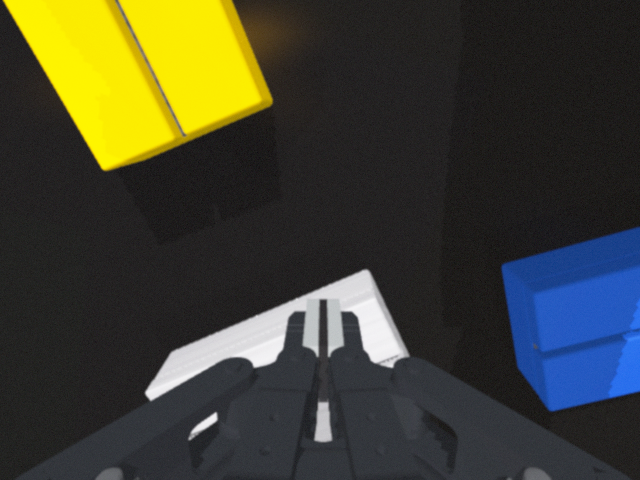

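View pics/s4.png

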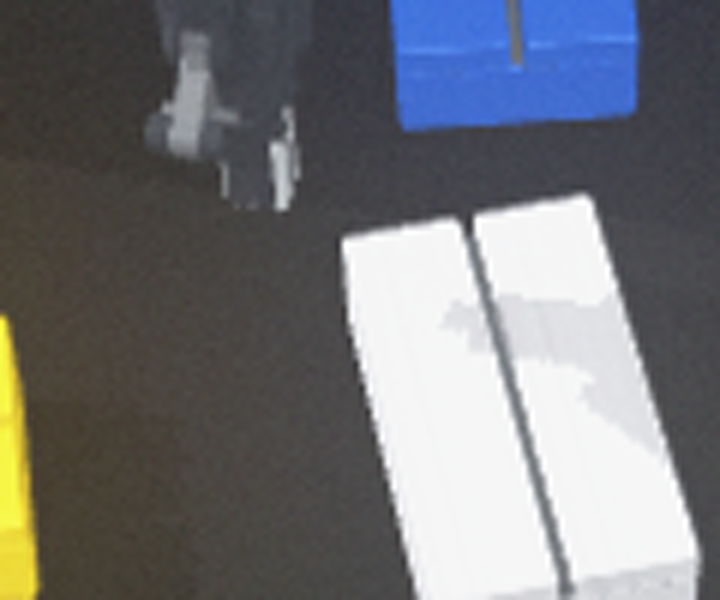

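```bash
python3 -c "
from plan import *
s=viewer.calibration('scene');w=viewer.calibration('wrist')
o=monitor.get_obs();p=o['tcp_pos'];m=R.from_rotvec(o['orientation']).as_matrix()
for d in (0,.01,.015,.02,.025,.03): 
  print(d,[ (proj(w,p-d*m[:,2]+e*m[:,0]).round(1).tolist(),proj(s,p-d*m[:,2]+e*m[:,0]).round(1).tolist()) for e in (-.011,0,.011)])
"
```

```text
0 [([323.6, 313.5], [280.3, 210.1]), ([323.6, 293.3], [275.1, 209.4]), ([323.7, 272.3], [270.0, 208.6])]
0.01 [([323.6, 323.8], [279.9, 206.9]), ([323.7, 302.7], [274.6, 206.2]), ([323.7, 280.8], [269.5, 205.4])]
0.015 [([323.7, 329.4], [279.6, 205.3]), ([323.7, 307.8], [274.4, 204.6]), ([323.7, 285.3], [269.2, 203.8])]
0.02 [([323.7, 335.3], [279.4, 203.7]), ([323.7, 313.2], [274.2, 203.0]), ([323.8, 290.2], [268.9, 202.2])]
0.025 [([323.7, 341.5], [279.2, 202.1]), ([323.8, 318.9], [273.9, 201.3]), ([323.8, 295.3], [268.7, 200.6])]
0.03 [([323.7, 348.1], [279.0, 200.4]), ([323.8, 324.9], [273.7, 199.7]), ([323.8, 300.8], [268.4, 198.9])]
```

The fingertips render 15–20 mm higher than the reported TCP, so they slid over the plinth's top. The plinth is unmoved, its corner still at scene (287,210). I'll feel for the table gently to find the true tip height.

Request:
drive_tool --commands '[{"linear": [0.004, -0.002, 0.025], "dr": [0, 1, 0], "jaw": 1}, {"linear": [0.003, -0.002, 0.025], "dr": [0, 1, 0], "jaw": 1}, {"linear": [0, 0, 0], "dr": [0, 0, 0], "jaw": 1}]'

```text
clock: 4.2
tcp_pos: [0.4374, -0.0175, 0.0218]
orientation: [-0.434, 3.109, -0.005]
contact_force: [0.6, -0.4, 1.0]
grip_width: 0.0004
```

```bash
python3 -c "
from plan import *
plan([(0.432,-0.022,0.014,105)])"
```

```text
now 4.2 [ 0.4374 -0.0175  0.0218] yaw_y 105.9 tz [ 0.003 -0.003 -1.   ] F [ 0.6 -0.4  1. ] w 0.0004
 lin [0.0065, -0.0028, 0.0078] dr [-0.2, 0.1, 0.9]
 -- at (0.432, -0.022, 0.014, 105)
```

Request:
drive_tool --commands '[{"linear": [0.006, -0.003, 0.01], "dr": [0, 0, 0], "jaw": 1}, {"linear": [0, 0, 0.005], "dr": [0, 0, 0], "jaw": 1}]'

```text
clock: 4.45
tcp_pos: [0.4335, -0.0217, 0.007]
orientation: [-0.435, 3.107, -0.005]
contact_force: [0.5, -0.7, 0.2]
grip_width: 0.0001
```

Request:
drive_tool --commands '[{"linear": [0, 0, 0.004], "dr": [0, 0, 0], "jaw": 1}]'

```text
clock: 4.58
tcp_pos: [0.4338, -0.0217, 0.0031]
orientation: [-0.435, 3.106, -0.005]
contact_force: [-0.2, 0.0, 0.1]
grip_width: 0.0004
```

Request:
drive_tool --commands '[{"linear": [0, 0, 0.004], "dr": [0, 0, 0], "jaw": 1}]'

```text
clock: 4.7
tcp_pos: [0.4341, -0.0216, -0.0009]
orientation: [-0.435, 3.106, -0.005]
contact_force: [-0.0, 0.4, -0.2]
grip_width: -0.0002
```

Request:
drive_tool --commands '[{"linear": [0, 0, 0.004], "dr": [0, 0, 0], "jaw": 1}]'

```text
clock: 4.82
tcp_pos: [0.4343, -0.0216, -0.005]
orientation: [-0.435, 3.105, -0.005]
contact_force: [-0.6, -0.5, 0.1]
grip_width: 0.0001
```

```bash
python3 -c "
from plan import *
plan([])
s=viewer.calibration('scene')
o=monitor.get_obs();print('tcp proj scene',proj(s,o['tcp_pos']))
cv2.imwrite('pics/s5.png',cv2.resize(viewer.grab_frame('scene')[170:270,230:350,::-1],None,fx=6,fy=6,interpolation=cv2.INTER_CUBIC))"
```

```text
now 4.825 [ 0.4343 -0.0216 -0.005 ] yaw_y 105.9 tz [ 0.007 -0.002 -1.   ] F [-0.6 -0.5  0.1] w 0.0001
tcp proj scene [273.88577235 234.20279741]
```

View pics/s5.png

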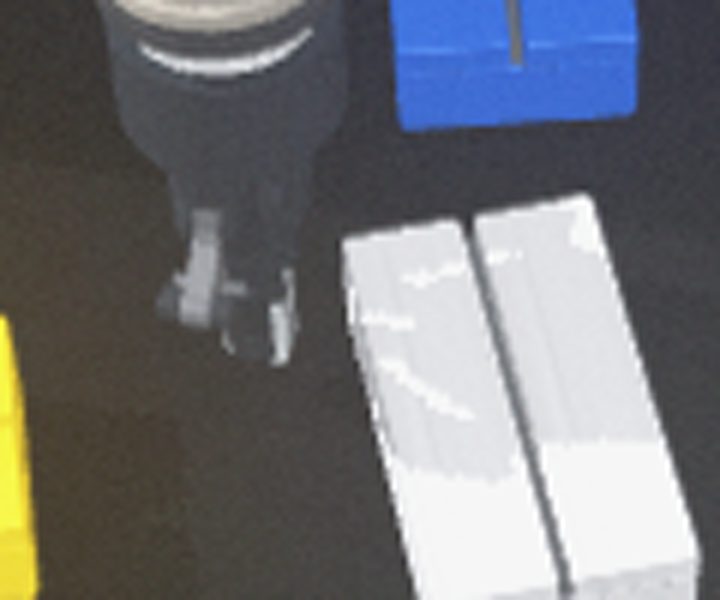

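The TCP reads -0.005 m with no table contact, so the tip is really about 10–20 mm higher (tip at scene (274,231)). That is a good low pushing height, so I'll push now.

Request:
drive_tool --commands '[{"linear": [-0.009, 0.006, 0], "dr": [0, 0, 0], "jaw": 1}, {"linear": [-0.009, 0.006, 0], "dr": [0, 0, 0], "jaw": 1}, {"linear": [-0.008, 0.005, 0], "dr": [0, 0, 0], "jaw": 1}, {"linear": [-0.008, 0.005, 0.001], "dr": [0, 0, 0], "jaw": 1}]'

```text
clock: 5.38
tcp_pos: [0.4597, 0.0101, -0.0066]
orientation: [-0.435, 3.111, -0.005]
contact_force: [-3.2, -1.6, 3.1]
grip_width: -0.0002
```

```bash
python3 -c "
from plan import *
plan([])
cv2.imwrite('pics/s6.png',cv2.resize(viewer.grab_frame('scene')[100:400,130:530,::-1],None,fx=2,fy=2))"
```

```text
now 5.375 [ 0.4597  0.0101 -0.0066] yaw_y 105.9 tz [ 0.001 -0.003 -1.   ] F [-3.2 -1.6  3.1] w -0.0002
```

View pics/s6.png

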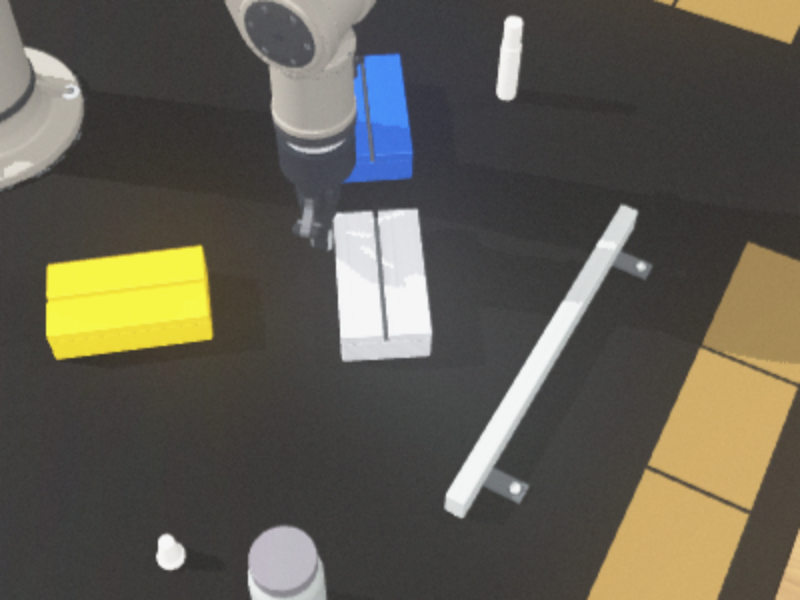

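The plinth turns the right way, with the fingertip on its near-left face at crop (330,240). I'll continue.

Request:
drive_tool --commands '[{"linear": [-0.009, 0.004, 0], "dr": [0, 0, 0], "jaw": 1}, {"linear": [-0.009, 0.004, 0], "dr": [0, 0, 0], "jaw": 1}, {"linear": [-0.01, 0.003, 0], "dr": [0, 0, 0], "jaw": 1}, {"linear": [-0.01, 0.003, 0], "dr": [0, 0, 0], "jaw": 1}]'

```text
clock: 5.92
tcp_pos: [0.4917, 0.0363, -0.0074]
orientation: [0.436, -3.107, 0.004]
contact_force: [-3.7, -0.1, 3.3]
grip_width: -0.0
```

```bash
cat > look.py <<'E'
from plan import *
def look(n):
    plan([])
    im=viewer.grab_frame('scene')[:,:,::-1]
    cv2.imwrite(f'pics/raw{n}.png',im)
    cv2.imwrite(f'pics/s{n}.png',cv2.resize(im[100:400,130:530],None,fx=2,fy=2))
E
python3 -c "
from look import *
look(7)"
```

```text
now 5.925 [ 0.4917  0.0363 -0.0074] yaw_y 106.0 tz [-0.004 -0.003 -1.   ] F [-3.7 -0.1  3.3] w -0.0
```

View pics/s7.png

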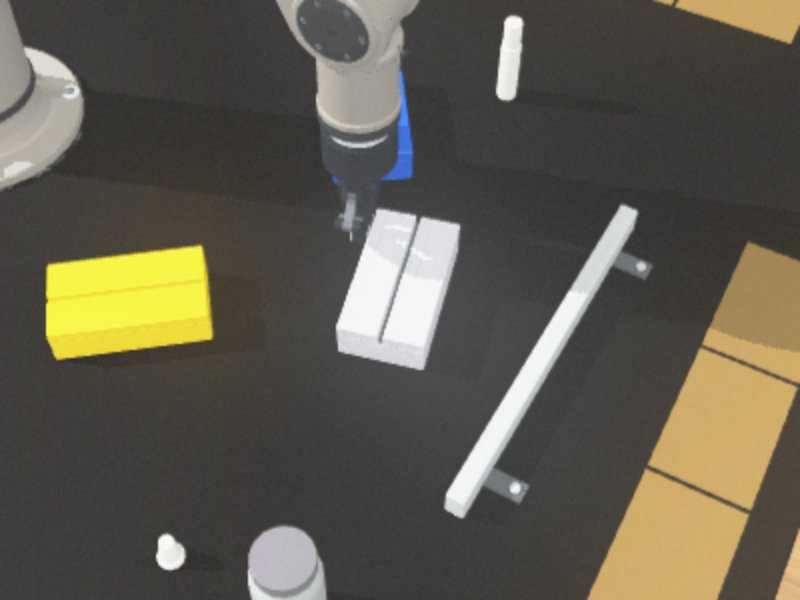

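```bash
cat >> look.py <<'E'
def slot(p,q):
    s=viewer.calibration('scene'); a=ray(s,np.array(p)/2+[130,100],.045); b=ray(s,np.array(q)/2+[130,100],.045)
    d=a-b; print('slot',a.round(4),b.round(4),'ctr',((a+b)/2).round(4),'len',np.linalg.norm(d).round(4),'ang',np.degrees(np.arctan2(d[1],d[0])).round(1))
E
python3 -c "
from look import *
slot((417,217),(381,340))
slot((359,214),(388,337))
a,b=ray(viewer.calibration('scene'),(443,204.5),.03),ray(viewer.calibration('scene'),(357,349),.03)
print('rail mid top rough',a,b,np.degrees(np.arctan2(*(a-b)[::-1])))"
```

```text
slot [0.5424 0.0698] [ 0.5825 -0.0857] ctr [ 0.5624 -0.008 ] len 0.1605 ang 104.4
slot [0.4864 0.0448] [ 0.5868 -0.0794] ctr [ 0.5366 -0.0173] len 0.1597 ang 129.0
rail mid top rough [0.73003742 0.19584783] [ 0.71665108 -0.19720541] 88.04941318796195
```

Request:
drive_tool --commands '[{"linear": [-0.01, 0.001, 0], "dr": [0, 0, 2], "jaw": 1}, {"linear": [-0.01, 0.0, 0], "dr": [0, 0, 2], "jaw": 1}, {"linear": [-0.01, 0.0, 0], "dr": [0, 0, 2], "jaw": 1}]'

```text
clock: 6.35
tcp_pos: [0.5219, 0.0472, -0.0077]
orientation: [0.268, -3.125, 0.001]
contact_force: [-6.3, 1.4, 4.0]
grip_width: 0.0004
```

```bash
python3 -c "
from look import *
look(8)"
```

```text
now 6.35 [ 0.5219  0.0472 -0.0077] yaw_y 99.8 tz [-0.005 -0.001 -1.   ] F [-6.3  1.4  4. ] w 0.0004
```

View pics/s8.png

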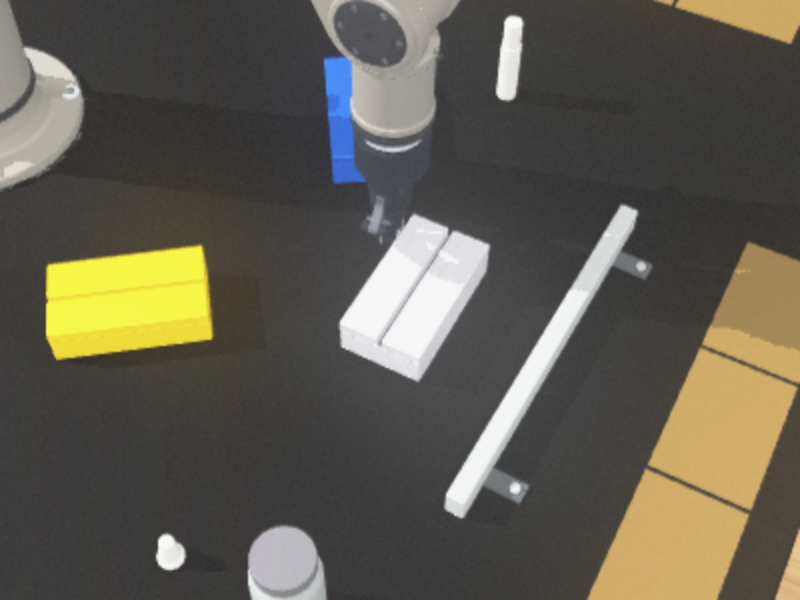

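```bash
python3 -c "
from look import *
slot((451,232),(382,344))"
```

```text
slot [0.583  0.0682] [ 0.5855 -0.0894] ctr [ 0.5843 -0.0106] len 0.1576 ang 90.9
```

The slot now points at 91° against the rail's 88°. I'll back off, open the jaws part-way, centre on the plinth and push squarely with both fingers.

Request:
drive_tool --commands '[{"linear": [0.03, 0.0, 0], "dr": [0, 0, 3], "jaw": 1}, {"linear": [0.004, -0.018, 0], "dr": [0, 0, 3], "jaw": 0.4}, {"linear": [0.002, -0.02, 0], "dr": [0, 0, 3], "jaw": 0.4}, {"linear": [0.0, -0.015, 0], "dr": [0, 0, 3], "jaw": 0.4}, {"linear": [0.0, 0.0, 0], "dr": [0, 0, 0], "jaw": 0.4}]'

```text
clock: 7.02
tcp_pos: [0.4998, -0.0146, -0.0061]
orientation: [0.081, 3.129, -0.002]
contact_force: [-0.2, -0.5, 0.4]
grip_width: 0.0512
```

```bash
python3 -c "
from look import *
look(9)
plan([(.5,-.008,-.008,87.9)])
cv2.imwrite('pics/w9.png',viewer.grab_frame('wrist')[:,:,::-1])"
```

```text
now 7.025 [ 0.4998 -0.0146 -0.0061] yaw_y 87.0 tz [ 0.012 -0.001 -1.   ] F [-0.2 -0.5  0.4] w 0.0512
now 7.075 [ 0.4998 -0.0137 -0.0061] yaw_y 87.1 tz [ 0.012 -0.001 -1.   ] F [-0.1  0.2  0.5] w 0.0508
 lin [0.0002, 0.0057, 0.0019] dr [-0.0, 0.7, -0.8]
 -- at (0.5, -0.008, -0.008, 87.9)
```

View pics/s9.png

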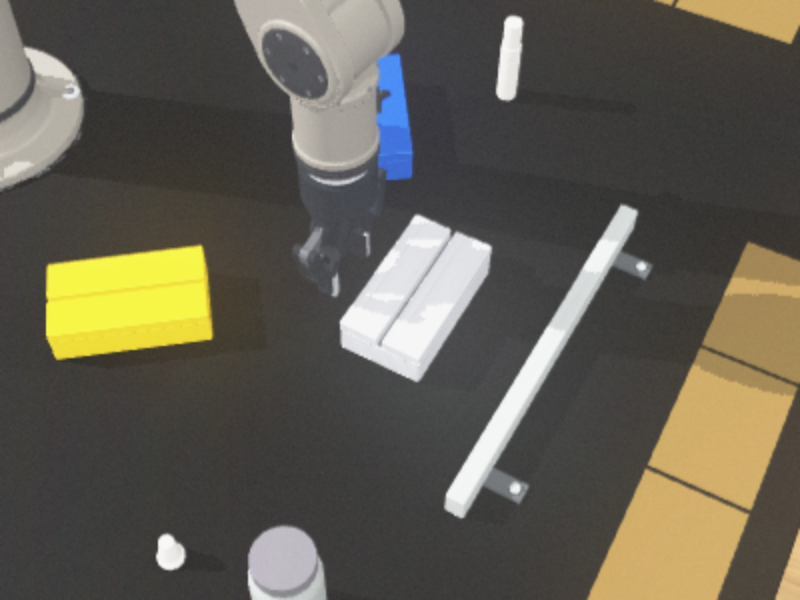

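View pics/w9.png

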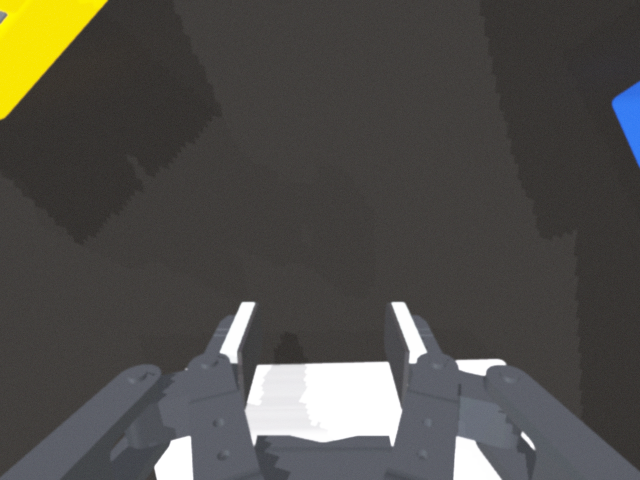

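The two fingers at wrist (245,305) and (395,305) straddle the middle of the near long face. I'll push squarely.

Request:
drive_tool --commands '[{"linear": [-0.01, 0.004, 0.004], "dr": [0, 0.5, -0.8], "jaw": 0.4}, {"linear": [-0.01, 0, 0], "dr": [0, 0, 0], "jaw": 0.4}, {"linear": [-0.01, 0, 0], "dr": [0, 0, 0], "jaw": 0.4}, {"linear": [-0.01, 0, 0], "dr": [0, 0, 0], "jaw": 0.4}, {"linear": [-0.01, 0, 0], "dr": [0, 0, 0], "jaw": 0.4}, {"linear": [-0.01, 0, 0], "dr": [0, 0, 0], "jaw": 0.4}]'

```text
clock: 7.88
tcp_pos: [0.5539, -0.0077, -0.0128]
orientation: [-0.043, -3.123, -0.002]
contact_force: [-6.3, 0.1, 4.1]
grip_width: 0.0513
```

```bash
python3 -c "
from look import *
look(10)
cv2.imwrite('pics/t10.png',viewer.grab_frame('top')[100:400,150:470,::-1].repeat(2,0).repeat(2,1))"
```

```text
now 7.875 [ 0.5539 -0.0077 -0.0128] yaw_y 88.4 tz [-0.018  0.002 -1.   ] F [-6.3  0.1  4.1] w 0.0513
```

View pics/s10.png

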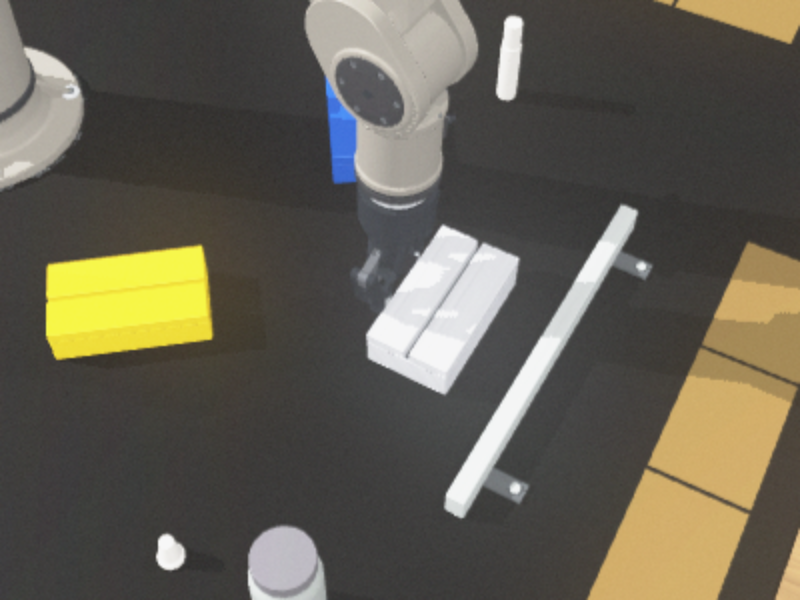

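The plinth moves squarely up, still parallel, with its far corner at crop (518,260). I'll continue most of the way.

Request:
drive_tool --commands '[{"linear": [-0.01, 0, -0.001], "dr": [0, -0.5, 0], "jaw": 0.4}, {"linear": [-0.01, 0, -0.001], "dr": [0, -0.5, 0], "jaw": 0.4}, {"linear": [-0.01, 0, -0.001], "dr": [0, 0, 0], "jaw": 0.4}, {"linear": [-0.01, 0, 0], "dr": [0, 0, 0], "jaw": 0.4}]'

```text
clock: 8.48
tcp_pos: [0.5938, -0.0083, -0.0114]
orientation: [-0.042, -3.137, -0.001]
contact_force: [-6.9, 0.7, 5.2]
grip_width: 0.0514
```

```bash
python3 -c "
from look import *
look(11)
cv2.imwrite('pics/t11.png',cv2.resize(viewer.grab_frame('top')[150:290,210:390,::-1],None,fx=4,fy=4,interpolation=cv2.INTER_CUBIC))"
```

```text
now 8.475 [ 0.5938 -0.0083 -0.0114] yaw_y 88.5 tz [-0.004  0.001 -1.   ] F [-6.9  0.7  5.2] w 0.0514
```

View pics/s11.png

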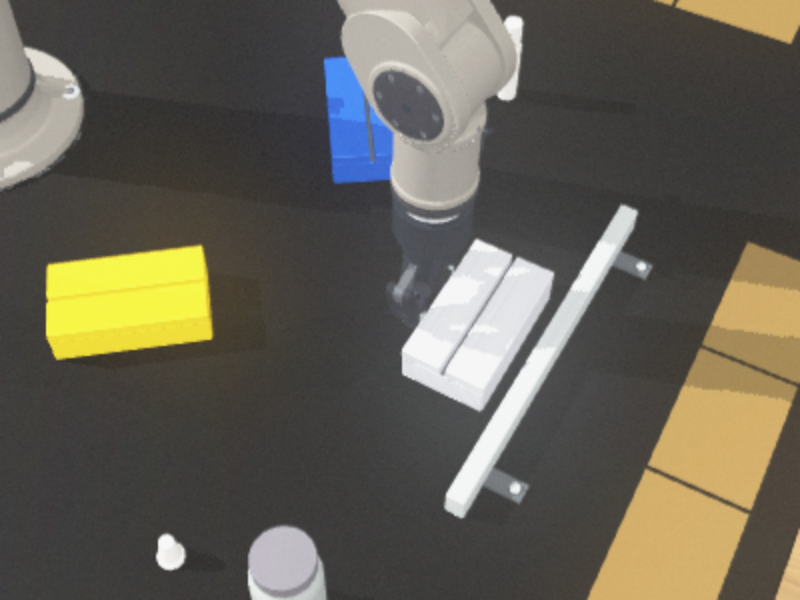

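View pics/t11.png

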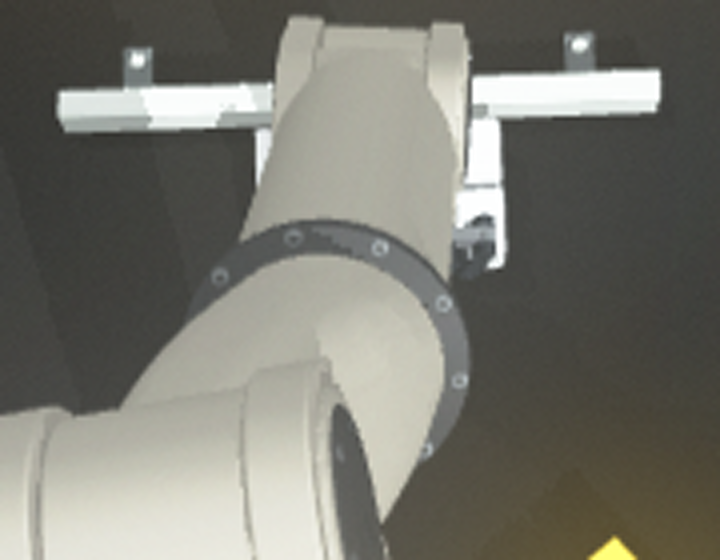

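The gap to the rail is down to roughly 10–15 mm. I'll close it in small steps, watching the force.

Request:
drive_tool --commands '[{"linear": [-0.005, 0, 0], "dr": [0, 0, 0], "jaw": 0.4}, {"linear": [-0.005, 0, 0], "dr": [0, 0, 0], "jaw": 0.4}]'

```text
clock: 8.82
tcp_pos: [0.6047, -0.0086, -0.0112]
orientation: [-0.042, -3.138, -0.001]
contact_force: [-4.9, -0.3, 3.5]
grip_width: 0.0511
```

Request:
drive_tool --commands '[{"linear": [-0.004, 0, 0], "dr": [0, 0, 0], "jaw": 0.4}]'

```text
clock: 8.95
tcp_pos: [0.6082, -0.0087, -0.0112]
orientation: [-0.042, -3.137, -0.002]
contact_force: [-6.3, 0.6, 2.8]
grip_width: 0.0514
```

Request:
drive_tool --commands '[{"linear": [-0.004, 0, 0], "dr": [0, 0, 0], "jaw": 0.4}]'

```text
clock: 9.07
tcp_pos: [0.6109, -0.0087, -0.0112]
orientation: [-0.042, -3.133, -0.002]
contact_force: [-13.9, 0.4, 9.9]
grip_width: 0.0512
```

Request:
drive_tool --commands '[{"linear": [-0.004, 0, 0], "dr": [0, 0, 0], "jaw": 0.4}]'

```text
clock: 9.2
tcp_pos: [0.6105, -0.0086, -0.0117]
orientation: [-0.043, -3.124, -0.003]
contact_force: [-19.1, 1.0, 12.7]
grip_width: 0.0512
```

```bash
python3 -c "
from look import *
look(12)"
```

```text
now 9.2 [ 0.6105 -0.0086 -0.0117] yaw_y 88.4 tz [-0.017  0.002 -1.   ] F [-19.1   1.   12.7] w 0.0512
```

View pics/s12.png

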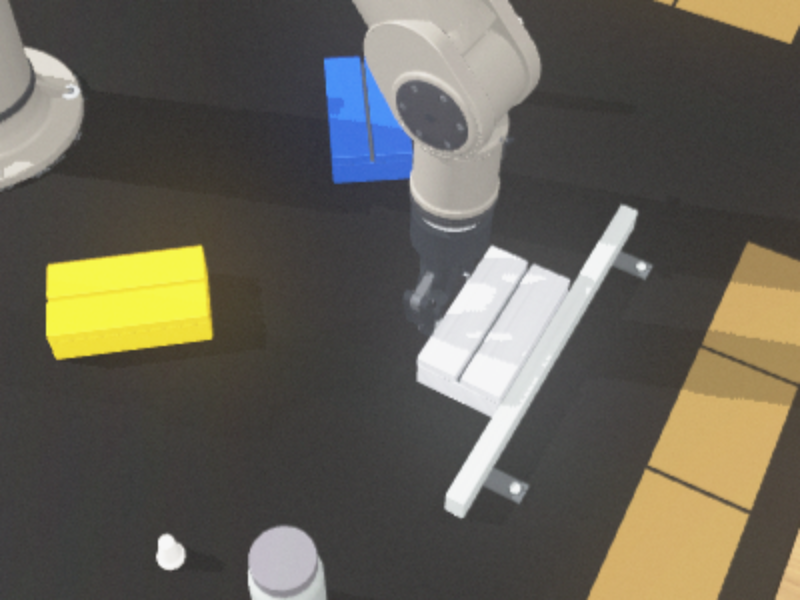

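The plinth lies along the rail, flush over crop (495,413)–(568,282), and the force shows it seated. I'll back off straight, then swing the arm aside to check from above.

Request:
drive_tool --commands '[{"linear": [0.006, 0, 0], "dr": [0, -0.5, 0], "jaw": 0.4}, {"linear": [0.02, 0, 0], "dr": [0, -0.5, 0], "jaw": 0.4}, {"linear": [0.03, 0, -0.01], "dr": [0, 0, 0], "jaw": 0.4}, {"linear": [0.01, 0, -0.05], "dr": [0, 0, 0], "jaw": 0.4}, {"linear": [0, 0, -0.06], "dr": [0, 0, 0], "jaw": 0.4}, {"linear": [0, 0, -0.06], "dr": [0, 0, 0], "jaw": 0.4}, {"linear": [0, 0, -0.03], "dr": [0, 0, 0], "jaw": 0.4}]'

```text
clock: 10.12
tcp_pos: [0.548, -0.0072, 0.2058]
orientation: [0.044, 3.123, 0.003]
contact_force: [0.6, 0.3, -1.1]
grip_width: 0.0512
```

Request:
drive_tool --commands '[{"linear": [0, 0.05, 0], "dr": [0, 0, 0], "jaw": 0.4}, {"linear": [0, 0.05, 0], "dr": [0, 0, 0], "jaw": 0.4}, {"linear": [0, 0.05, 0], "dr": [0, 0, 0], "jaw": 0.4}, {"linear": [0, 0.05, 0], "dr": [0, 0, 0], "jaw": 0.4}, {"linear": [0, 0.05, 0], "dr": [0, 0, 0], "jaw": 0.4}, {"linear": [0.02, 0.05, 0], "dr": [0, 0, 0], "jaw": 0.4}, {"linear": [0.02, 0.05, 0], "dr": [0, 0, 0], "jaw": 0.4}, {"linear": [0, 0, 0], "dr": [0, 0, 0], "jaw": 0.4}]'

```text
clock: 11.12
tcp_pos: [0.5309, 0.3585, 0.2183]
orientation: [0.052, 3.087, 0.029]
contact_force: [-0.9, -0.3, -0.2]
grip_width: 0.0514
```

```bash
python3 -c "
from look import *
look(13)
im=viewer.grab_frame('top')[:,:,::-1]
cv2.imwrite('pics/top13.png',im)
cv2.imwrite('pics/t13.png',cv2.resize(im[130:270,220:400],None,fx=4,fy=4,interpolation=cv2.INTER_CUBIC))"
```

```text
now 11.125 [0.5309 0.3585 0.2183] yaw_y 88.1 tz [ 0.054  0.018 -0.998] F [-0.9 -0.3 -0.2] w 0.0514
```

View pics/t13.png

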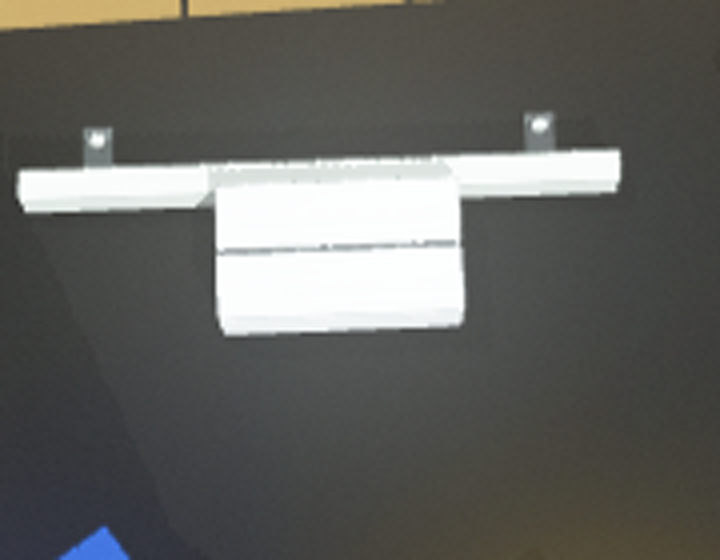

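View pics/s13.png

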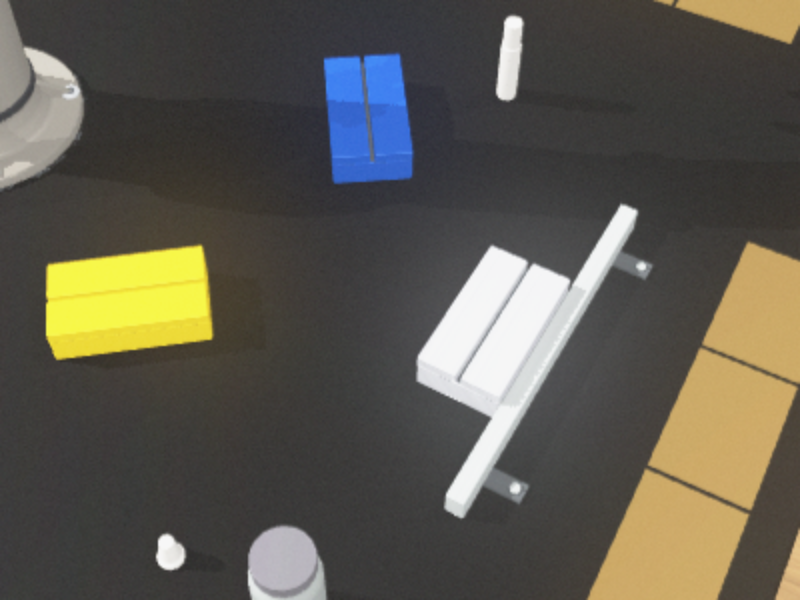

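```bash
python3 -c "
from look import *
c=viewer.calibration('top')
r=lambda p,z:ray(c,np.array(p)/4+[220,130],z)
a,b=r((218,252),.045),r((458,242),.045)
A,B=r((25,213),0),r((619,191),0)
y=(A-B)/np.linalg.norm(A-B); x=np.array([y[1],-y[0]]); O=(A+B)/2+x*.01
m=(a+b)/2; print('len',np.linalg.norm(a-b),np.linalg.norm(A-B),'rel x,y',(m-O)@x,(m-O)@y,'ang',np.arctan2((a-b)@x,(a-b)@y))
C=[r(p,.0) for p in [(224,335),(464,326)]]; n=(C[0]-C[1]); print('near foot edge: x rel near face',[((q-O)@x+.01).round(4) for q in C],'ang',np.arctan2(n@x,n@y))
slot((535,262),(459,381))
s=viewer.calibration('scene')
a,b=ray(s,(443,204.5),.03),ray(s,(357,349),.03);y=(a-b)/np.linalg.norm(a-b);x=np.array([y[1],-y[0]])
p,q=[ray(s,np.array(k)/2+[130,100],.045) for k in ((535,262),(459,381))]
print('scene rel',((p+q)/2-(a+b)/2)@x,((p+q)/2-(a+b)/2)@y,np.arctan2((p-q)@x,(p-q)@y))
"
```

```text
len 0.15597993075044475 0.40133915177689455 rel x,y -0.057253379437537305 -0.010325822286075585 ang -0.004709651851202114
near foot edge: x rel near face [np.float64(-0.0907), np.float64(-0.0907)] ang -8.962428134157872e-05
slot [0.6762 0.0728] [ 0.67   -0.0922] ctr [ 0.6731 -0.0097] len 0.1652 ang 87.8
scene rel -0.04990324495888261 -0.01073116860479782 0.0034841120100416964
```

```bash
python3 -c "
from bench import job
print(job.hand_in())"
```

```text
the job is handed in; nothing more can be done
None
```

The plinth now lies flush along the rail, and I handed the job in at about 11 s of the 72 s. I turned it about 43° clockwise by pushing at its near-left corner with the closed fingertips. I then pushed it squarely onto the rail with both fingers, until the force on the tool rose to about 19 N along x.

Last checks, with the arm clear of everything:

| Check | Measured | Allowed |
|---|---|---|
| Angle to the rail | under 0.005 rad | 0.06 rad |
| Gap to the rail's face (top view, near foot edge) | about 0.7 mm | 5 mm |
| Position along the rail | about -10 mm | ±123 mm |

- **Bystanders:** the marker, cap, bottle and both look-alikes show at their starting pixels in the last scene picture.
- **Disagreement on the gap:** rougher slot readings put the plinth at x = -57 mm (top view) and -50 mm (scene view) in the rail's frame. The foot edge puts it at -55.7 mm and I trust that most; all three fall within or on the edge of the -60 to -50 mm limit.
- **First push failed:** the fingertips ended up 10–20 mm higher than the reported tool point and slid over the plinth's top. It did not visibly move. I lowered the tool and repeated the push.

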